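# Put the clean mallet and pastry wheel back in their places

### The arm

A 6-joint arm with a two-finger parallel gripper is mounted at the origin on the work surface. World frame = base frame: x ahead of the robot, y to its left, z up, the work surface at z = 0. Lengths are in m, angles in rad, forces in N, time in s.
With the tool pointing down it reaches from about 0.275 to 0.75 m from the base axis. Payload 10.2 kg.
Tool frame: the origin (TCP) lies at the very end of the fingers, on their centre line; the grasp point (between the pads) lies 19 mm behind it; x points along the fingers, z is the direction in which the jaws open and shut, and the axes are right-handed (so a half turn about x gives the same grasp; the last joint's range is limited). The gripper opens to 88 mm and grips with 3 to 60 N. Pads are 18 mm wide; open, the fingers measure 123 mm over their backs; the gripper's body (75 mm by 187 mm) begins 45 mm behind the grasp point.
Start: joints at [-1.484, 0.313, 1.498, -0, 1.331, -0.223], TCP at [0.16, -0.5, 0.212] pointing down, gripper open.
Joint ranges: [-2.94, 2.94], [-0.97, 2.17], [0.19, 2.56], [-1.23, 4.37], [0.02, 3.11], [-2.88, 2.88]. Speed limits (rad/s): [2.39, 2.39, 3.01, 3.14, 3.14, 3.14].

### API

Orientations are given as a 3x3 rotation matrix whose columns are the frame's x, y, z axes.
In Python, from station import arm gives the robot as it stands.
- The arm moves only by the shell command python3 -m pendant 'ROWS'. ROWS is JSON, a list that holds one entry, the list of rows, each a list of 7 numbers: the finger opening in cm, from 0 to 8.81, then the shift along the tool's x, y, z in cm, then the turn, a rotation vector about the tool's x, y, z in degrees. In form: [[[claw, x, y, z, wx, wy, wz], ...]]. A call has 1 to 12 rows; each row shifts and turns the commanded pose from where the row before left it, along the tool's axes as they then stand; what a row does not reach is not made up. A row lasts 1/10 s, in which the tool goes at most 50 mm and 8.59 degrees, less where a joint would pass 70% of its speed; a pose out of reach is approached as far as the arm can. A call is refused whole if a number of a shift passes 5 or a number of a turn 8.59, either way. A call with a gripper value outside its range is refused whole. The fingers move at their own pace and stop on an object; the grip force is fixed at half the most. Time passes only in rows, so rows that do not move let the fingers close. It gives the time, the measured TCP pose, the force and the opening at its end, in the units of the state.
- arm.get_state(): the state, without advancing time (a new reading comes with each control period).
- arm.camera(name): name is "scene" or "top"; returns a dict with "img" (384x512x3 uint8, red, green, blue), "depth" (384x512 float32, m along the optical axis (not along the pixel's ray), 0 where there is no reading), "vertical_fov" (degrees; the focal length in pixels is half the picture's height over the tangent of half this angle, whatever the lens; pixels are square), "cx", "cy" (the principal point, pixels), "world_from_camera" (4x4, takes a point from camera to world coordinates). Camera axes: x right, y up, looking along -z (the intrinsics and any distortion apply to the point x, -y, -z); pixel columns grow to the right and rows downward; lengths in m; the calibration is good to about 2 mm. A picture is of the moment at which its call begins.
- arm.finish_job(): hands the job in, once; it reports no verdict.
Trained networks look in the newest picture that a camera, given by its name, has taken for a name from the list of things; names that differ only in an ending like _2 or _b are one class to them, and where a whole thing is asked for, a point or a joint stands for the part that bears it (a point fixed in the world has none). Each returns a list of dicts, best first, with "conf" (0 to 1); they miss things now and then, are a little off and sometimes report something else, mostly with a low value. They report only what shows in the picture. A call takes as long as a camera call. They do not tell look-alikes from the thing itself.
- arm.find_in(target, camera): "uv" ([column, row] in pixels, amid what is visible of it).
- arm.trace(target, camera): "region" (384x512 bool, what is visible of it) and "uv" ([column, row] in pixels, amid what is visible of it).
The state is a dict: "time": time; "joint_positions": joint angles; "joint_velocities": joint speeds; "tau": joint torques, N m; "tcp_pos": TCP position; "eef_rot": TCP orientation; "contact_force": force on the tool from outside, world axes, zero at the start; "wrist_torque": the same for the moment, N m; "gripper_width": opening from 0.0 (shut) to 1.0 (fully open).
Only numpy, scipy, OpenCV 4.12 (cv2) and the standard library are available. Lean on these libraries where they do the work, as an engineer would, in place of code of your own. Each camera call takes 0.05 s, during which the arm holds its last target. There are 200 camera calls.

### The job

Put the two clean tools away. Take the block-headed meat mallet out of the white draining block and let it down handle-first through the wider of the two ring stands until its head rests on the ring; pick up the pastry wheel and press it fully home into its matching cutout in the tool case. Leave the disc-headed tamper draining and do not shift the jar, mill, bowl or spoon.

Things in the scene. Friction and masses are not known exactly. Their poses are not given: they have to be found in the camera images.
- mallet_head (a point): Centre of the meat mallet's head: metal block 74 mm long (own x), 36 wide (y), 44 tall (z), studded ends. Black round handle, 24 mm diameter, 110 long, hangs from mid-underside along own -z. Tool 154 mm tall, about 0.4 kg. Starts upright, head up, loose in one well of the draining block: head centre about 142 mm up, its underside 40 mm above the block. Yaw varies.
- drainer: Fixed white draining block 85 mm (x) by 205 mm (y) by 80 mm tall; origin at the centre of its underside. Two round wells 32 mm wide and 70 mm deep at own y = -60 and +60 mm: the mallet stands in one, the tamper in the other, either way round.
- tamper_mid (a point): Middle (half-way up) of the tamper: wooden handle 24 mm in diameter below, thin neck, and a flat steel disc head 56 mm in diameter and 20 mm thick on top; 138 mm tall, standing upright in the other well of the draining block, its top about 148 mm up. Stays there.
- wide_stand_ring (a point): On the wider ring's axis, level with its top, 130 mm up. Level dark steel ring 36 mm inside, 52 outside, 12 thick, on a 12 mm post 45 mm from the axis along own +x (bracket and post stay 4 mm below the ring's top). Base plate 95 by 85 by 10 mm, fixed to the table. With the mallet home its head's underside rests on the ring: head centre 22 mm above this point, any yaw.
- narrow_stand_ring (a point): The same point on the second, narrower ring stand, of the same build and height, but 18 mm inside and 34 mm outside ring diameter: too narrow for the mallet's handle. It may stand at either of the two places.
- wheel_grip (a point): Grip point on the pastry wheel's handle, half-way up (12 mm), near its centre of mass. Handle: white square bar 24 by 24 mm, 110 long, from -70 to +40 mm of this point along own x. Flat dark steel disc, 64 mm diameter, 4 thick, level with the handle's mid-height, its centre 80 mm away along own +x. 182 mm overall, about 0.18 kg. Starts flat on the table, own z up.
- case_seat (a point): Where the wheel's grip point lies when the wheel is fully home in the tool case: 20 mm above the table, own x towards the cutout's disc end, z up. Slot for the handle 29 mm wide, 116 long, floor 8 mm up; roundish disc pocket 72 mm wide. Within 23 mm along x of this point the slot opens into finger reliefs reaching 55 mm either side in y, floor 4 mm up.
- case: The fixed tool case: open black tray 216 (own x) by 150 mm, rim 28 mm tall, with a rigid grey insert, top face 24 mm up, so the handle stands 8 mm proud when home. Origin: centre of its underside. Four sprung nylon pads with sloped tops stand 3 mm proud of the slot's sides and pinch the handle's lower part: some 5 to 15 N of push takes it home, its own weight does not; they then hold it.
- jar_mid (a point): Middle (half-way up) of the glass jar with a steel cap, 64 mm in diameter, 75 mm tall; a bystander.
- mill_mid (a point): Middle (half-way up) of the dark wooden pepper mill, 54 mm in diameter, 140 mm tall; a bystander.
- bowl_mid (a point): Middle (half-way up) of the steel bowl, 130 mm across, 55 mm tall; a bystander.
- spoon: Steel spoon lying on the table, 180 mm long, origin under its middle, along own x; a bystander.
There are look-alikes about, which are no part of the job. What is shaped like the part that bears wheel_grip but orange is not meant.

How it is judged:
By the outcome, as a careful person would: the job done as asked, in the order asked, and still so for the second after the job is handed in, with the robot touching nothing.
It also fails if it takes over 66 s, if anything falls off the work surface, if the arm or the gripper's body presses on something with over 40 N, if the wrist force passes 120 N, or if a joint passes its speed limit or range.

## Working session

There is one attempt and no reset: what is moved stays moved. The work goes in short steps, Python scripts to look and compute and a shell command to move; the robot and the scene stay as the last step left them, time stands still between calls to the robot, and variables do not carry over. Pictures are saved under pics/ and viewed, about 8 in all and at most 12, crops included, and the job is handed in when it is done.

```bash
mkdir -p pics; cat > h.py <<'E'
import numpy as np, cv2
from station import arm
def shot(n,save=None):
    c=arm.camera(n)
    if save: cv2.imwrite('pics/'+save,cv2.cvtColor(c['img'],cv2.COLOR_RGB2BGR))
    return c
def cloud(c):
    d=c['depth'];H,W=d.shape;f=H/2/np.tan(np.radians(c['vertical_fov'])/2)
    u,v=np.meshgrid(np.arange(W),np.arange(H))
    p=np.stack([(u-c['cx'])/f*d,-(v-c['cy'])/f*d,-d],-1)
    T=c['world_from_camera'];P=p@T[:3,:3].T+T[:3,3];P[d==0]=np.nan
    return P
E
python3 - <<'E'
from h import *
s=arm.get_state();print(s)
ims=[]
for n in ['top','scene']:
    c=shot(n,n+'0.png');P=cloud(c);np.save(n+'P.npy',P);print(n,[k for k in c],c['vertical_fov'],c['cx'],c['cy'],c['world_from_camera'].round(3).tolist())
    for t in ['mallet_head','drainer','tamper_mid','wide_stand_ring','narrow_stand_ring','wheel_grip','case_seat','case','jar_mid','mill_mid','bowl_mid','spoon']:
        for r in arm.find_in(t,n)[:3]:
            u,v=map(int,r['uv']);print(t,round(r['conf'],2),u,v,P[v,u].round(3))
E
```

```text
{'time': 0.0, 'joint_positions': array([-1.48439647e+00,  3.13451983e-01,  1.49843750e+00, -4.91727571e-06,
        1.33099936e+00, -2.23374914e-01]), 'joint_velocities': array([ 3.86274790e-04, -7.27067471e-04, -1.17412740e-03, -1.55203922e-03,
        2.87897365e-04,  5.91891016e-05]), 'tau': array([-1.21037399e-03, -4.02213871e+01, -2.52273649e+01,  6.94118324e-02,
        3.52326350e-02, -9.48348975e-05]), 'tcp_pos': array([ 0.16001788, -0.4997231 ,  0.21105992]), 'eef_rot': array([[-1.16610323e-04,  9.52401915e-01,  3.04845172e-01],
       [ 1.29094542e-03,  3.04845064e-01, -9.52401082e-01],
       [-9.99999160e-01,  2.82478680e-04, -1.26504697e-03]]), 'contact_force': array([ 0.34599792, -0.05004764,  0.53668921]), 'wrist_torque': array([-0.00872616,  0.02715044,  0.06121437]), 'gripper_width': 0.9978872199220108}
top ['img', 'depth', 'vertical_fov', 'cx', 'cy', 'world_from_camera'] 52.306644650343955 255.4630754709913 198.9765150294444 [[-0.019, 0.992, -0.122, 0.401], [-1.0, -0.019, 0.001, 0.048], [-0.002, 0.122, 0.993, 1.208], [0.0, 0.0, 0.0, 1.0]]
mallet_head 0.93 400 222 [ 
[... 1177 characters left out ...]
224 [ 0.604 -0.158  0.006]
tamper_mid 0.66 183 225 [ 0.648 -0.144  0.043]
tamper_mid 0.58 131 224 [ 0.615 -0.314  0.011]
tamper_mid 0.51 160 166 [ 0.494 -0.235  0.142]
wide_stand_ring 0.64 186 224 [ 0.608 -0.148  0.01 ]
narrow_stand_ring 0.57 131 225 [ 0.618 -0.314  0.009]
wheel_grip 0.93 351 169 [0.312 0.392 0.024]
wheel_grip 0.82 181 166 [ 0.311 -0.224  0.021]
wheel_grip 0.74 255 221 [0.594 0.06  0.017]
case_seat 0.93 329 215 [0.544 0.288 0.005]
case 0.87 332 217 [0.554 0.296 0.006]
case 0.36 219 250 [ 0.761 -0.025  0.066]
jar_mid 0.88 295 174 [0.37  0.189 0.037]
mill_mid 0.67 218 250 [ 0.762 -0.027  0.067]
bowl_mid 0.83 289 262 [0.744 0.158 0.009]
spoon 0.53 213 189 [ 0.417 -0.093 -0.001]
```

View pics/top0.png

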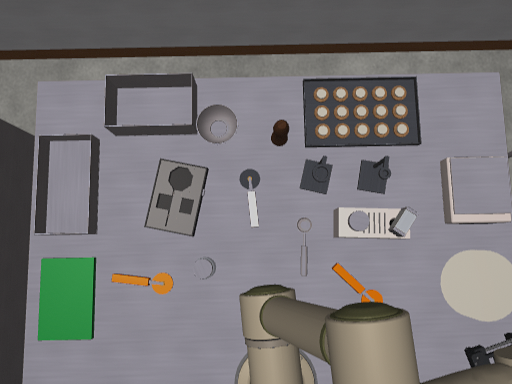

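View pics/scene0.png

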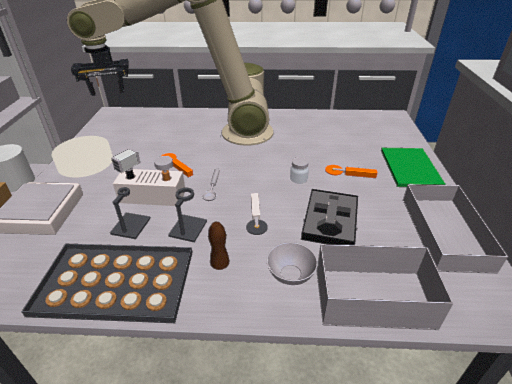

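```bash
cat > m.py <<'E'
from h import *
T=np.load('topP.npy');S=np.load('sceneP.npy')
def sel(P,x0,x1,y0,y1,z0,z1):
    m=(P[...,0]>x0)&(P[...,0]<x1)&(P[...,1]>y0)&(P[...,1]<y1)&(P[...,2]>z0)&(P[...,2]<z1);return m
def rect(p):
    r=cv2.minAreaRect((p[:,:2]*1000).astype(np.float32));return [np.round(np.array(r[0]),1),np.round(r[1],1),round(r[2],1)]
if __name__=='__main__':
  for nm,P in [('top',T),('scene',S)]:
    print(nm,'table z',np.nanmedian(P[sel(P,.25,.55,0,.1,-.02,.02)][:,2]))
    for k,b in dict(mallet=(.38,.54,-.40,-.29,.145,.2),tamper=(.38,.54,-.285,-.17,.135,.2),drainer=(.38,.56,-.42,-.13,.07,.09),ringA=(.5,.72,-.22,-.05,.115,.14),ringB=(.5,.72,-.38,-.23,.115,.14),baseA=(.5,.72,-.22,-.05,.006,.016),baseB=(.5,.72,-.38,-.23,.006,.016),wheel=(.45,.7,-.02,.12,.008,.035),case=(.4,.7,.18,.42,.008,.04),caserim=(.4,.7,.18,.42,.026,.04),caseins=(.4,.7,.18,.42,.021,.0255)).items():
        p=P[sel(P,*b)]
        if len(p)>4: print(k,len(p),p.mean(0).round(4),'zq',np.percentile(p[:,2],[5,50,95]).round(4),rect(p))
  a=cv2.imread('pics/top0.png')[150:240,290:425];a=cv2.resize(a,None,fx=5.5,fy=5.5,interpolation=2)
  b=cv2.imread('pics/top0.png')[150:240,140:270];
  cv2.imwrite('pics/z1.png',a)
E
python3 m.py
```

```text
top table z -0.00011843196597605132
mallet 447 [ 0.4627 -0.3495  0.1629] zq [0.1514 0.164  0.1674] [array([ 463., -352.]), array([37.3, 78.5]), 55.5]
tamper 350 [ 0.4678 -0.2311  0.1476] zq [0.1424 0.148  0.1512] [array([ 467.8, -231.6]), array([53.8, 54.1]), 58.3]
drainer 1343 [ 0.4649 -0.2784  0.0804] zq [0.0767 0.0804 0.0839] [array([ 465.9, -291.9]), array([205. ,  85.3]), 87.6]
ringA 196 [ 0.6134 -0.14    0.1284] zq [0.1226 0.129  0.1334] [array([ 613.9, -145.1]), array([50.2, 71.8]), 51.2]
ringB 159 [ 0.6121 -0.3189  0.1277] zq [0.1209 0.1283 0.1327] [array([ 573.4, -324.5]), array([155.3,  39.2]), 11.4]
baseA 683 [ 0.6176 -0.1381  0.0102] zq [0.0066 0.0102 0.0141] [array([ 618.2, -143. ]), array([156.3, 201.6]), 86.4]
baseB 753 [ 0.6159 -0.3129  0.0104] zq [0.0067 0.0105 0.0143] [array([ 620.9, -303.9]), array([146.1, 197.5]), 89.8]
wheel 622 [0.5687 0.0608 0.0186] zq [0.0112 0.0177 0.0264] [array([554.5,  65.7]), array([ 59.1, 181.2]), 88.9]
case 2601 [0.5551 0.2909 0.0226] zq [0.0101 0.0234 0.0284] [array([559.1, 286.3]), array([167.5, 221.8]), 80.4]
caserim 489 [0.5547 0.29
[... 811 characters left out ...]
 43.8]), 12.9]
baseA 665 [ 0.6329 -0.144   0.0096] zq [0.0068 0.0094 0.0134] [array([ 611. , -154.7]), array([129.1, 213.3]), 89.9]
baseB 770 [ 0.6165 -0.3127  0.0097] zq [0.0068 0.0094 0.0138] [array([ 608.4, -305.4]), array([149.7, 215. ]), 89.8]
wheel 470 [0.5773 0.0615 0.0172] zq [0.0111 0.0149 0.0245] [array([555.1,  61.8]), array([182.9,  62.6]), 3.7]
case 2062 [0.5688 0.2889 0.0218] zq [0.0099 0.0231 0.0274] [array([559.5, 290.7]), array([159.5, 223.3]), 76.1]
caserim 232 [0.579  0.289  0.0275] zq [0.0261 0.0273 0.0296] [array([559.3, 290.1]), array([149.7, 219.3]), 77.7]
caseins 1283 [0.5626 0.2906 0.0233] zq [0.0215 0.0233 0.0251] [array([558.2, 289.3]), array([155.2, 223.1]), 76.8]
```

View pics/z1.png

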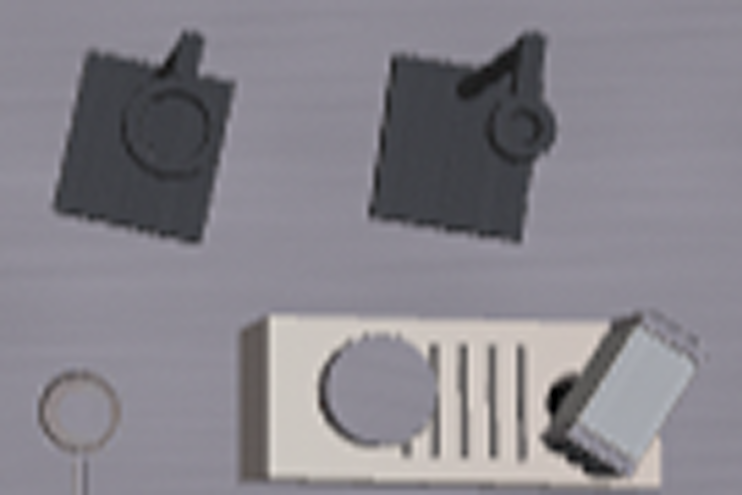

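```bash
cat >> h.py <<'E'
def to(x,y,z,yaw=None):
    s=arm.get_state();R=s['eef_rot'];p=s['tcp_pos']
    y0=np.degrees(np.arctan2(R[1,2],R[0,2]))
    yaw=y0 if yaw is None else yaw
    d=(y0-yaw+90)%180-90   # turn about tool x
    a=np.radians(y0-d)
    ze=np.array([np.cos(a),np.sin(a),0]);xe=np.array([0,0,-1.]);ye=np.cross(ze,xe)
    D=np.array([x,y,z])-p
    print('turn_x',round(d,1),'shift now-axes(cm)',(R.T@D*100).round(2),'after-turn axes',(np.array([xe,ye,ze])@D*100).round(2),'pos',p.round(4),'yaw',round(y0,1),'tilt',np.degrees(np.arccos(-R[2,0])).round(2),'F',s['contact_force'].round(1),'w',round(s['gripper_width']*88.1,1),'t',round(s['time'],2))
E
cat > m2.py <<'E'
from m import *
from scipy.optimize import least_squares
for nm,P in [('top',T),('scene',S)]:
    m=P[sel(P,.38,.54,-.42,-.29,.157,.18)];print(nm,'mallet top',rect(m),np.median(m[:,2]).round(4))
    # ring A: hough-free circle fit on annulus
    p=P[sel(P,.56,.67,-.20,-.09,.119 if nm=='scene' else .123,.14)][:,:2]
    best=max(((np.sum((lambda r:(r>.0175)&(r<.0265))(np.hypot(*(p-[x,y]).T)))-3*np.sum(np.hypot(*(p-[x,y]).T)<.0165),x,y) for x in np.arange(.58,.63,.0005) for y in np.arange(-.18,-.11,.0005)))
    print('ringA',best,len(p))
    w=P[sel(P,.45,.7,-.02,.12,.019,.035)];print('wheel handle top',rect(w),np.median(w[:,2]).round(4))
    w=P[sel(P,.45,.7,-.02,.12,.006,.035)];print('wheel all',rect(w))
    m=sel(P,.46,.66,.19,.39,-.01,.0265)
    q=P[m];c=np.array([.5595,.2900]);a=np.radians(-12.3);R=np.array([[np.cos(a),np.sin(a)],[-np.sin(a),np.cos(a)]])
    L=(q[:,:2]-c)@R.T*1000
    ok=(abs(L[:,0])<100)&(abs(L[:,1])<68)&(q[:,2]<.0165)
    l=L[ok];z=q[ok][:,2]
    print('case local recess bounds',l.min(0).round(),l.max(0).round())
    G,xe,ye=np.histogram2d(L[:,0],L[:,1],bins=[np.arange(-104,105,8),np.arange(-72,73,6)],weights=q[:,2]*1000)
    N,_,_=np.histogram2d(L[:,0],L[:,1],bins=[xe,ye])
    if nm=='top':
        print((xe[:-1]+4));
        for j in range(len(ye)-1): print(int(ye[j]+3),' '.join('%3.0f'%(g/n) if n else '  .' for g,n in zip(G[:,j],N[:,j])))
E
python3 m2.py; python3 -c "
from h import *
to(.4633,-.3522,.2,-124.5)
c=[cv2.resize(cv2.imread('pics/%s0.png'%n)[a:b,p:q],(400,400),interpolation=2) for n,a,b,p,q in [('top',150,245,138,233),('scene',180,255,295,370)]]
cv2.imwrite('pics/z2.png',np.hstack(c))"
```

```text
top mallet top [array([ 462.9, -352.3]), array([37.2, 78.5]), 54.8] 0.1642
ringA (np.int64(147), np.float64(0.6059999999999971), np.float64(-0.13799999999999996)) 185
wheel handle top [array([548.8,  56.4]), array([168.3,  40.1]), 9.7] 0.0237
wheel all [array([556.4,  36.8]), array([200.7, 115.4]), 14.3]
case local recess bounds [-93. -51.] [95. 56.]
[-100  -92  -84  -76  -68  -60  -52  -44  -36  -28  -20  -12   -4    4
   12   20   28   36   44   52   60   68   76   84   92  100]
-69   .   .  25  24  20  24  23  25  24  24  23  23  24  24  23  24  24  24  23  22  22  25  24  24  24  23
-63   .   .  24  24  23  22  24  23  24  22  21  23  24  23  23  23  22  24  23  22  23  22  24  24  23  24
-57   .  24  23  23  23  21  24  22  22  23  24  23  22  22  25  23  22  25  23  24  24  22  24  23  23  24
-51   .  22  23  25  23  23  23  13   5   1   3   4   4  17  23  23  21  23  22  22  23  24  24  22  22  22
-45   .  24  24  23  23  21  23  11   5   4   5   4   3  19  23  24  24  22  23  24  23  23  23  21  24  24
-39   .  24  23  25  24  23  25  17   2   4   5   4   5  15  22  24  22  2
[... 1783 characters left out ...]
 24  22  24  24  26  24  24  23  24  23  22  24  22  22  20  23   .   .
69  24  22  23  23  25  23  24  23  25  24  23  23  24  22  23  21  23  24  23  25  22  23  23  23   .   .
scene mallet top [array([ 463.5, -352.4]), array([40. , 75.6]), 57.5] 0.1625
ringA (np.int64(150), np.float64(0.6074999999999969), np.float64(-0.13899999999999996)) 191
wheel handle top [array([537.3,  58.3]), array([146.5,  23.8]), 5.6] 0.0233
wheel all [array([555.1,  61.8]), array([182.9,  62.6]), 3.7]
case local recess bounds [-99. -55.] [73. 55.]
turn_x 52.3 shift now-axes(cm) [ 1.16 33.39 -4.83] after-turn axes [  1.16  16.62 -29.36] pos [ 0.1601 -0.5     0.2116] yaw -72.2 tilt 0.0 F [0.3 0.4 0.1] w 87.9 t 1.3
```

View pics/z2.png

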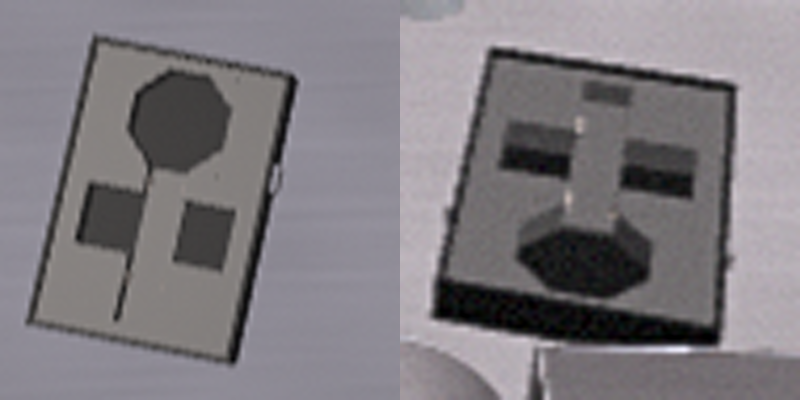

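```bash
python3 -m pendant '[[[8.8,0,0,0,8.5,0,0],[8.8,0,0,0,8.5,0,0],[8.8,0,0,0,8.5,0,0],[8.8,0,0,0,8.5,0,0],[8.8,0,0,0,8.5,0,0],[8.8,0,0,0,8.5,0,0],[8.8,0,0,0,1.3,0,0],[8.8,0,1.66,-2.94,0,0,0],[8.8,0,1.66,-2.94,0,0,0],[8.8,0,1.66,-2.94,0,0,0],[8.8,0,1.66,-2.94,0,0,0],[8.8,0,1.66,-2.94,0,0,0]]]'
python3 -m pendant '[[[8.8,0,1.66,-2.94,0,0,0],[8.8,0,1.66,-2.94,0,0,0],[8.8,0,1.66,-2.94,0,0,0],[8.8,0,1.66,-2.94,0,0,0],[8.8,0,1.66,-2.94,0,0,0],[8.8,0,0,0,0,0,0],[8.8,0,0,0,0,0,0]]]'
python3 -c "
from h import *
to(.4633,-.3523,.123,-124.5)"
```

```text
time: 2.5
tcp_pos: [0.3129, -0.4253, 0.2117]
eef_rot: [[0.0, 0.826, -0.564], [-0.0, -0.564, -0.826], [-1.0, 0.0, 0.0]]
contact_force: [-1.2, -1.3, 0.1]
gripper_width: 0.997
time: 3.2
tcp_pos: [0.4636, -0.3518, 0.2114]
eef_rot: [[-0.0, 0.826, -0.564], [0.0, -0.564, -0.826], [-1.0, -0.0, 0.0]]
contact_force: [0.4, -0.8, -0.2]
gripper_width: 1.002
turn_x 0.1 shift now-axes(cm) [8.84 0.01 0.06] after-turn axes [8.84 0.01 0.06] pos [ 0.4636 -0.3518  0.2114] yaw -124.4 tilt 0.03 F [ 0.4 -0.8 -0.2] w 88.2 t 3.2
```

```bash
python3 -m pendant '[[[8.8,2.5,0,0,0,0,0],[8.8,2.5,0,0,0,0,0],[8.8,1.8,0,0,0,0,0],[8.8,1.8,0,0,0,0,0],[8.8,0,0,0,0,0,0],[6,0,0,0,0,0,0],[4.5,0,0,0,0,0,0],[3,0,0,0,0,0,0],[2.5,0,0,0,0,0,0],[2.5,0,0,0,0,0,0],[2.5,0,0,0,0,0,0]]]'
python3 -m pendant '[[[2.5,0,0,0,0,0,0],[2.5,0,0,0,0,0,0],[2.5,0,0,0,0,0,0],[2.5,0,0,0,0,0,0],[2.5,0,0,0,0,0,0]]]'
```

```text
time: 4.3
tcp_pos: [0.4635, -0.352, 0.1258]
eef_rot: [[0.0, 0.824, -0.567], [-0.0, -0.567, -0.824], [-1.0, 0.0, 0.0]]
contact_force: [0.9, -0.5, -0.4]
gripper_width: 0.478
time: 4.8
tcp_pos: [0.4635, -0.352, 0.1257]
eef_rot: [[0.0, 0.824, -0.567], [-0.0, -0.567, -0.824], [-1.0, 0.0, -0.0]]
contact_force: [-1.0, -1.0, 1.2]
gripper_width: 0.403
```

```bash
python3 -m pendant '[[[2,-0.5,0,0,0,0,0],[2,-1,0,0,0,0,0],[2,-1.5,0,0,0,0,0],[2,-2,0,0,0,0,0],[2,-2,0,0,0,0,0],[2,-2,0,0,0,0,0],[2,-2,0,0,0,0,0],[2,-2,0,0,0,0,0],[2,-2,0,0,0,0,0],[2,-1,0,0,0,0,0],[2,0,0,0,0,0,0]]]'
python3 - <<'E'
from h import *
c=shot('scene','s1.png');to(.607,-.1385,.285)
P=cloud(c);
from m import sel,rect
m=P[sel(P,.3,.6,-.5,-.25,.19,.30)]
import numpy as np
cv2.imwrite('pics/s1z.png',cv2.resize(c['img'][60:260,60:260,::-1],(600,600),interpolation=2))
E
```

```text
time: 5.9
tcp_pos: [0.4637, -0.3522, 0.2869]
eef_rot: [[0.001, 0.824, -0.567], [-0.002, -0.567, -0.824], [-1.0, 0.002, 0.001]]
contact_force: [0.2, 0.3, -4.0]
gripper_width: 0.403
turn_x 0.0 shift now-axes(cm) [  0.05  -0.29 -25.72] after-turn axes [  0.05  -0.29 -25.72] pos [ 0.4635 -0.352   0.2855] yaw -124.6 tilt 0.01 F [ 0.5  0.4 -4.1] w 35.8 t 5.95
```

View pics/s1z.png

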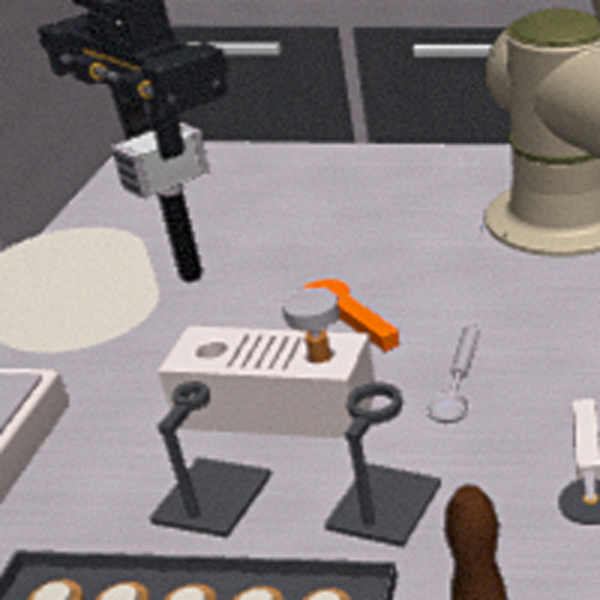

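```bash
python3 -m pendant '[[[2,0,0,-1.5,0,0,0],[2,0,0,-3,0,0,0],[2,0,0,-3,0,0,0],[2,0,0,-3,0,0,0],[2,0,0,-3,0,0,0],[2,0,0,-3,0,0,0],[2,0,0,-3,0,0,0],[2,0,0,-3,0,0,0],[2,0,0,-2,0,0,0],[2,0,-0.29,-1.2,0,0,0],[2,0,0,0,0,0,0],[2,0,0,0,0,0,0]]]'
python3 - <<'E'
from h import *
to(.607,-.1385,.285)
from m import sel,rect
for n in ['scene','top']:
    c=shot(n,n+'2.png');P=cloud(c)
    R=P[sel(P,.56,.67,-.2,-.09,.119 if n=='scene' else .123,.14)]
    for z0 in np.arange(.165,.285,.015):
        m=P[sel(P,.56,.67,-.2,-.08,z0,z0+.015)]
        if len(m)>8:print(n,round(z0,3),len(m),m.mean(0).round(4),m[:,1].min().round(4),m[:,1].max().round(4),m[:,0].max().round(4))
    if n=='scene':
        cv2.imwrite('pics/s2z.png',cv2.resize(c['img'][80:255,100:275,::-1],(600,600),interpolation=2))
E
```

```text
time: 7.15
tcp_pos: [0.6065, -0.1389, 0.2853]
eef_rot: [[-0.001, 0.824, -0.567], [-0.0, -0.567, -0.824], [-1.0, -0.001, 0.001]]
contact_force: [-0.9, -0.5, -3.1]
gripper_width: 0.405
turn_x 0.0 shift now-axes(cm) [ 0.03  0.02 -0.06] after-turn axes [ 0.03  0.02 -0.06] pos [ 0.6065 -0.1389  0.2853] yaw -124.6 tilt 0.05 F [-0.9 -0.5 -3.1] w 35.6 t 7.15
scene 0.165 22 [ 0.6131 -0.1372  0.1752] -0.1484 -0.1279 0.6184
scene 0.18 41 [ 0.614  -0.1371  0.1872] -0.1502 -0.1277 0.6194
scene 0.195 40 [ 0.6133 -0.137   0.202 ] -0.1495 -0.1278 0.6188
scene 0.21 46 [ 0.6136 -0.1366  0.2177] -0.1484 -0.1274 0.6183
scene 0.225 41 [ 0.614  -0.1369  0.2328] -0.1499 -0.1273 0.618
scene 0.24 45 [ 0.6137 -0.1368  0.2471] -0.1498 -0.1276 0.6187
scene 0.255 44 [ 0.6141 -0.1356  0.2621] -0.1482 -0.1262 0.6185
scene 0.27 58 [ 0.6201 -0.1322  0.2804] -0.1722 -0.1049 0.6463
```

View pics/s2z.png

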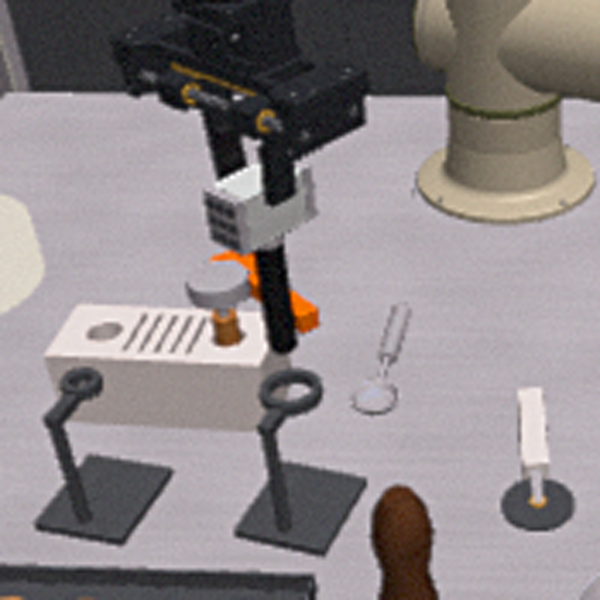

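```bash
python3 - <<'E'
from h import *
from m import sel
from scipy.optimize import least_squares
P=cloud(shot('scene'))
h=P[sel(P,.56,.67,-.2,-.08,.175,.262)][:,:2]
r=least_squares(lambda q:np.hypot(*(h-q).T)-.012,[.606,-.138],loss='soft_l1',f_scale=.001);print(r.x)
p=P[sel(P,.57,.64,-.175,-.10,.121,.135)][:,:2]
B=[]
for x in np.arange(.595,.62,.0005):
  for y in np.arange(-.15,-.125,.0005):
    d=np.hypot(*(p-[x,y]).T);B.append((np.sum((d>.018)&(d<.026))-3*np.sum(d<.017),x,y))
B=np.array(B);k=B[B[:,0]>=B[:,0].max()-3];print(k.mean(0),k.std(0),len(p))
E
python3 -m pendant '[[[2,0,0.1,-0.1,0,0,0],[2,2,0,0,0,0,0],[2,1,0,0,0,0,0],[2,0,0,0,0,0,0]]]'
```

```text
[ 0.6045575  -0.14006688]
[129.5       0.60725  -0.13825] [1.5e+00 2.5e-04 2.5e-04] 150
time: 7.7
tcp_pos: [0.6076, -0.1385, 0.254]
eef_rot: [[-0.003, 0.823, -0.567], [0.001, -0.567, -0.823], [-1.0, -0.003, 0.001]]
contact_force: [-0.6, -0.6, -3.5]
gripper_width: 0.404
```

```bash
python3 -m pendant '[[[2,0,0.05,-0.12,0,0,0],[2,0.7,0,0,0,0,0],[2,0.7,0,0,0,0,0],[2,0.7,0,0,0,0,0],[2,0,0,0,0,0,0]]]'
python3 - <<'E'
from h import *
to(.607,-.1385,.136)
c=shot('scene');cv2.imwrite('pics/s3z.png',cv2.resize(c['img'][110:255,120:265,::-1],(600,600),interpolation=2))
E
```

```text
time: 8.2
tcp_pos: [0.6089, -0.1376, 0.2332]
eef_rot: [[-0.002, 0.824, -0.567], [0.001, -0.567, -0.824], [-1.0, -0.002, 0.0]]
contact_force: [-0.2, 0.6, -3.5]
gripper_width: 0.403
turn_x 0.0 shift now-axes(cm) [ 9.72 -0.08  0.18] after-turn axes [ 9.72 -0.11  0.19] pos [ 0.6089 -0.1376  0.2332] yaw -124.6 tilt 0.13 F [-0.2  0.6 -3.5] w 35.5 t 8.2
```

View pics/s3z.png

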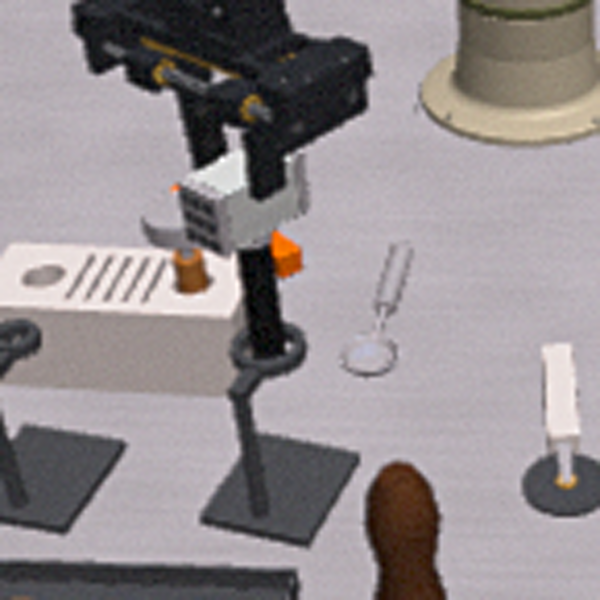

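```bash
python3 -m pendant '[[[2,0.8,0,0,0,0,0],[2,0.8,0,0,0,0,0],[2,0.8,0,0,0,0,0],[2,0.8,0,0,0,0,0],[2,0,0,0,0,0,0]]]'
python3 -m pendant '[[[2,1.2,0,0,0,0,0],[2,1.2,0,0,0,0,0],[2,1.2,0,0,0,0,0],[2,1.2,0,0,0,0,0],[2,0.8,0,0,0,0,0],[2,0,0,0,0,0,0]]]'
```

```text
time: 8.75
tcp_pos: [0.6088, -0.1375, 0.201]
eef_rot: [[-0.002, 0.824, -0.567], [0.001, -0.567, -0.824], [-1.0, -0.002, 0.001]]
contact_force: [-1.0, 0.5, -4.5]
gripper_width: 0.405
time: 9.35
tcp_pos: [0.6088, -0.1375, 0.1451]
eef_rot: [[-0.002, 0.824, -0.567], [0.001, -0.567, -0.824], [-1.0, -0.002, 0.0]]
contact_force: [0.2, 0.5, -3.9]
gripper_width: 0.404
```

```bash
python3 -m pendant '[[[2,0.3,0,0,0,0,0],[2,0.3,0,0,0,0,0],[2,0.2,0,0,0,0,0],[2,0.1,0,0,0,0,0],[2,0,0,0,0,0,0]]]'; python3 -m pendant '[[[2,0.1,0,0,0,0,0],[2,0,0,0,0,0,0]]]'
```

```text
time: 9.85
tcp_pos: [0.6093, -0.1377, 0.1376]
eef_rot: [[-0.0, 0.824, -0.567], [-0.0, -0.567, -0.824], [-1.0, -0.0, 0.0]]
contact_force: [-0.1, 0.3, -3.1]
gripper_width: 0.403
time: 10.05
tcp_pos: [0.6094, -0.1377, 0.1366]
eef_rot: [[0.0, 0.824, -0.567], [-0.0, -0.567, -0.824], [-1.0, 0.0, -0.0]]
contact_force: [0.2, 0.6, -4.2]
gripper_width: 0.404
```

```bash
python3 -m pendant '[[[2,0.1,0,0,0,0,0],[2,0,0,0,0,0,0]]]'; python3 -m pendant '[[[2,0.1,0,0,0,0,0],[2,0,0,0,0,0,0]]]'
```

```text
time: 10.25
tcp_pos: [0.6095, -0.1378, 0.1358]
eef_rot: [[0.0, 0.824, -0.567], [-0.0, -0.567, -0.824], [-1.0, 0.0, -0.0]]
contact_force: [1.1, -0.3, -2.8]
gripper_width: 0.406
time: 10.45
tcp_pos: [0.6096, -0.1379, 0.1357]
eef_rot: [[0.001, 0.824, -0.567], [-0.001, -0.567, -0.824], [-1.0, 0.001, -0.0]]
contact_force: [-2.0, 0.6, 4.9]
gripper_width: 0.406
```

```bash
python3 -m pendant '[[[4,0,0,0,0,0,0],[5,0,0,0,0,0,0],[6,0,0,0,0,0,0],[7,0,0,0,0,0,0],[7,0,0,0,0,0,0],[7,-1,0,0,0,0,0],[7,-2,0,0,0,0,0],[7,-3,0,0,0,0,0],[7,-4,0,0,0,0,0],[7,0,0,0,0,0,0]]]'
python3 - <<'E'
from h import *
from m import sel,rect
P=cloud(shot('scene','s4.png'))
p=P[sel(P,.53,.68,-.22,-.06,.155,.19)];print(rect(p),np.percentile(p[:,2],[5,50,95]))
c=shot('top','t4.png');P=cloud(c)
h=P[sel(P,.45,.7,-.02,.12,.020,.035)]
print('handle',rect(h[:,:2]) )
for y0 in np.arange(.45,.62,.01):
    q=P[sel(P,y0,y0+.01,.02,.1,.018,.035)]
    if len(q)>3: print(round(y0+.005,3),len(q),q[:,1].min().round(4),q[:,1].max().round(4),q[:,1].mean().round(4))
to(.6,.06,.2)
E
```

```text
time: 11.45
tcp_pos: [0.611, -0.1384, 0.2412]
eef_rot: [[0.01, 0.824, -0.567], [-0.004, -0.567, -0.824], [-1.0, 0.01, -0.002]]
contact_force: [-0.8, 0.1, -0.0]
gripper_width: 0.795
[array([ 610.9, -138.6]), array([39.2, 76.6]), 55.4] [0.15669234 0.1722939  0.17473304]
handle [array([539.5,  58.2]), array([151.3,  23.8]), 5.1]
0.465 17 0.041 0.0623 0.0521
0.475 27 0.0408 0.0622 0.0521
0.485 24 0.0436 0.065 0.0543
0.495 25 0.0435 0.0649 0.0538
0.505 30 0.0433 0.0647 0.0546
0.515 24 0.0461 0.0675 0.0568
0.525 24 0.0459 0.0674 0.0566
0.535 24 0.0458 0.0672 0.0573
0.545 30 0.0486 0.0701 0.0592
0.555 24 0.0484 0.0698 0.0591
0.565 23 0.0483 0.0727 0.0605
0.575 10 0.0511 0.0696 0.0594
0.585 5 0.051 0.0664 0.0602
0.595 6 0.0384 0.0661 0.0584
0.605 11 0.0382 0.0938 0.0635
0.615 4 0.0627 0.069 0.0658
turn_x 0.0 shift now-axes(cm) [  3.54 -12.   -15.75] after-turn axes [  3.55 -12.   -15.75] pos [ 0.6095 -0.1378  0.2355] yaw -124.5 tilt 0.1 F [-0.   0.1 -0.8] w 70.0 t 11.55
```

View pics/s4.png

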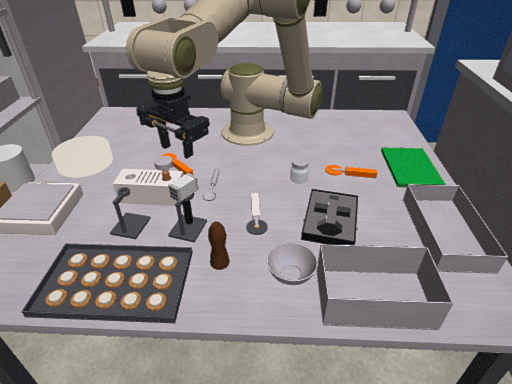

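```bash
python3 -m pendant '[[[6,0,0,0,-8,0,0],[6,0,0,0,-8,0,0],[6,0,0,0,-8,0,0],[6,0,0,0,-8,0,0],[6,0,0,0,-7.7,0,0],[6,0,-0.96,-3.37,0,0,0],[6,0,-0.96,-3.37,0,0,0],[6,0,-0.96,-3.37,0,0,0],[6,0,-0.96,-3.37,0,0,0],[6,0,-0.96,-3.37,0,0,0],[6,0,-0.96,-3.37,0,0,0],[6,0,0,0,0,0,0]]]'
python3 - <<'E'
from h import *
from m import sel,S
P=cloud(shot('scene'))
for nm,Q in (('now',P),('start',S)):
    h=Q[sel(Q,.45,.60,.03,.09,.006,.035)]
    u=np.array([np.cos(.0907),np.sin(.0907)]);n=np.array([-u[1],u[0]])
    hh=h[h[:,2]>.0195][:,:2];s=hh@u;l=hh@n
    k=s<s.min()+.1
    print(nm,len(hh),'rear',s.min(),np.percentile(s,1),'lat',l[k].min(),l[k].max(),l[k].mean())
    s0=np.percentile(s,.5)+.07;print('grip',u*s0+n*(l[k].min()+l[k].max())/2)
    pf=np.polyfit(hh[k][:,0],hh[k][:,1],1);print(np.degrees(np.arctan(pf[0])))
to(.534,.0585,.015,-84.8)
E
```

```text
time: 12.75
tcp_pos: [0.5321, 0.0616, 0.2339]
eef_rot: [[-0.002, 0.996, 0.094], [0.001, 0.094, -0.996], [-1.0, -0.002, -0.001]]
contact_force: [0.8, -0.8, -0.6]
gripper_width: 0.677
now 172 rear 0.46552964308026207 0.4673980174761721 lat -0.002431759210058295 0.021262090584543307 0.009302540481857188
grip [0.53345567 0.05797157]
6.003459816048143
start 174 rear 0.4671079339083344 0.4675319903679517 lat -0.0026661732435058726 0.021349423323380506 0.00902477056943904
grip [0.53408912 0.05795534]
5.493052916611444
turn_x 0.1 shift now-axes(cm) [21.89  0.13  0.14] after-turn axes [21.89  0.09  0.13] pos [0.533  0.0598 0.2339] yaw -84.7 tilt 0.1 F [0.8 0.5 0.3] w 59.9 t 12.8
```

```bash
python3 -m pendant '[[[6,2,0.1,0.18,0,0,0],[6,3,0,0,0,0,0],[6,3,0,0,0,0,0],[6,3,0,0,0,0,0],[6,3,0,0,0,0,0],[6,3,0,0,0,0,0],[6,2,0,0,0,0,0],[6,1,0,0,0,0,0],[6,0.5,0,0,0,0,0],[6,0,0,0,0,0,0],[6,0,0,0,0,0,0]]]'
python3 - <<'E'
from h import *
to(.534,.058,.003,-84.6)
c=shot('scene');cv2.imwrite('pics/s5z.png',cv2.resize(c['img'][140:260,190:310,::-1],(600,600),interpolation=2))
E
```

```text
time: 13.9
tcp_pos: [0.5355, 0.0565, 0.0304]
eef_rot: [[0.001, 0.996, 0.09], [-0.0, 0.09, -0.996], [-1.0, 0.001, 0.0]]
contact_force: [0.8, -0.3, 0.7]
gripper_width: 0.683
turn_x -0.3 shift now-axes(cm) [ 2.74 -0.14 -0.16] after-turn axes [ 2.74 -0.14 -0.16] pos [0.5355 0.0565 0.0304] yaw -84.9 tilt 0.08 F [ 0.8 -0.3  0.7] w 60.2 t 13.9
```

View pics/s5z.png

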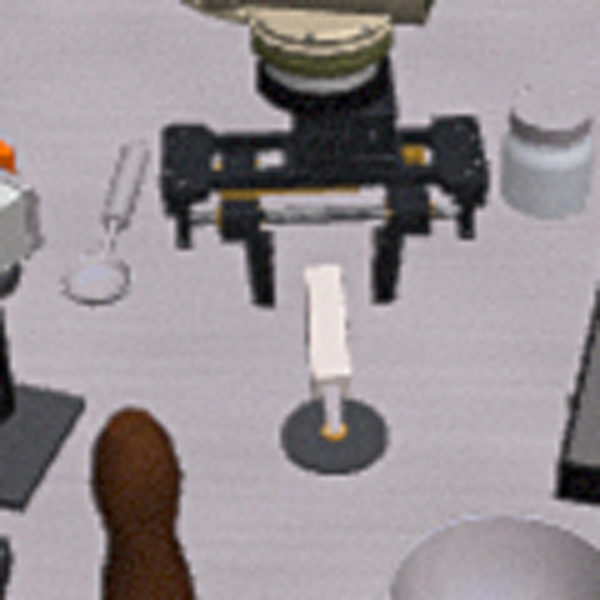

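```bash
python3 -m pendant '[[[6,1,-0.14,-0.15,0,0,0],[6,1,0,0,0,0,0],[6,0.6,0,0,0,0,0],[6,0,0,0,0,0,0],[6,0,0,0,0,0,0],[4,0,0,0,0,0,0],[3.2,0,0,0,0,0,0],[2.6,0,0,0,0,0,0],[1.5,0,0,0,0,0,0],[1.5,0,0,0,0,0,0],[1.5,0,0,0,0,0,0]]]'
python3 -m pendant '[[[1,0,0,0,0,0,0],[1,0,0,0,0,0,0],[1,0,0,0,0,0,0],[1,0,0,0,0,0,0],[1,0,0,0,0,0,0]]]'
```

```text
time: 15.05
tcp_pos: [0.5335, 0.0582, 0.0036]
eef_rot: [[0.0, 0.996, 0.09], [0.0, 0.09, -0.996], [-1.0, 0.0, -0.0]]
contact_force: [0.0, 0.2, 0.9]
gripper_width: 0.177
time: 15.55
tcp_pos: [0.5335, 0.0581, 0.0036]
eef_rot: [[0.0, 0.996, 0.09], [-0.0, 0.09, -0.996], [-1.0, 0.0, 0.0]]
contact_force: [-0.0, 0.9, 0.3]
gripper_width: 0.111
```

```bash
python3 - <<'E'
from h import *
to(.534,.058,.003,-84.6)
c=shot('scene');cv2.imwrite('pics/s6z.png',cv2.resize(c['img'][140:260,190:310,::-1],(600,600),interpolation=2))
E
```

```text
turn_x -0.2 shift now-axes(cm) [0.06 0.05 0.02] after-turn axes [0.06 0.05 0.02] pos [0.5335 0.0581 0.0036] yaw -84.8 tilt 0.0 F [-0.   0.9  0.3] w 9.8 t 15.55
```

View pics/s6z.png

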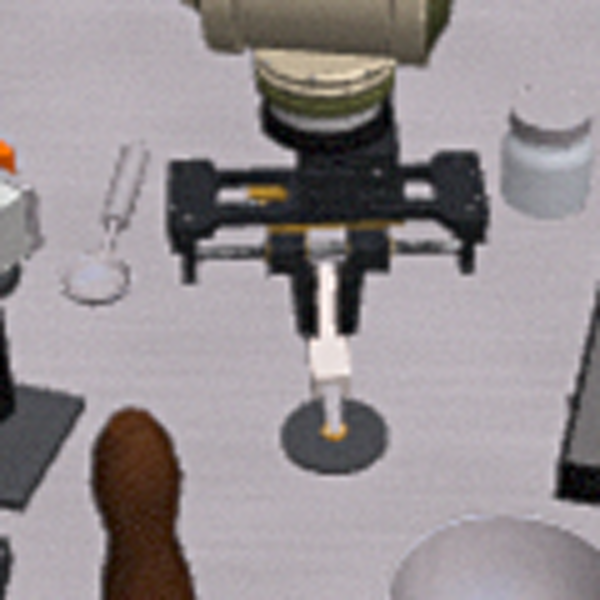

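```bash
python3 - <<'E'
from h import *
from m import sel
c=shot('scene');P=cloud(c);T=np.linalg.inv(c['world_from_camera']);f=192/np.tan(np.radians(c['vertical_fov'])/2)
def pr(p):
    q=T[:3,:3]@p+T[:3,3];return np.round([(c['cx']-f*q[0]/q[2]-190)*5,(c['cy']+f*q[1]/q[2]-140)*5])
for y in(.046,.053,.063,.070):
  for z in (.0036,.0236,.06): print(y,z,pr([.5425,y,z]))
for v in range(190,222,2): print(v,' '.join('%s'%('%3d,%3d,%3d'%tuple(P[v,u]*1000) if P[v,u,0]==P[v,u,0] else '-') for u in range(248,264,2)))
E
```

```text
0.046 0.0036 [306. 365.]
0.046 0.0236 [306. 341.]
0.046 0.06 [305. 295.]
0.053 0.0036 [317. 365.]
0.053 0.0236 [317. 341.]
0.053 0.06 [317. 296.]
0.063 0.0036 [333. 366.]
0.063 0.0236 [333. 341.]
0.063 0.06 [333. 296.]
0.07 0.0036 [344. 366.]
0.07 0.0236 [344. 342.]
0.07 0.06 [344. 296.]
190 570, 39,116 570, 45,115 559, 50,108 561, 56,109 561, 62,109 559, 67,108 568, 74,115 565, 79,113
192 571, 39,109 568, 45,107 527, 48, 76 425, 49, -3 428, 56,  0 525, 66, 74 566, 74,106 566, 79,106
194 569, 39,100 566, 44, 98 537, 48, 75 468, 51, 22 470, 58, 23 536, 67, 75 566, 74, 99 566, 79, 99
196 542, 36, 71 546, 43, 74 542, 49, 72 484, 52, 26 480, 58, 23 542, 67, 72 545, 73, 74 545, 79, 75
198 548, 37, 68 547, 43, 67 543, 49, 64 490, 52, 23 488, 58, 20 541, 67, 64 544, 73, 66 459, 77, -1
200 470, 31, -2 545, 43, 58 546, 49, 59 500, 52, 22 501, 59, 23 543, 67, 57 541, 73, 56 470, 77, -1
202 482, 32, -1 546, 42, 51 543, 48, 49 513, 53, 24 510, 59, 22 539, 67, 47 541, 73, 48 481, 78,  0
204 494, 32,  0 545, 42, 42 544, 48, 42 522, 53, 24 520, 60, 23 543, 67, 41 543, 73, 42 490, 78, -1
206 503, 33,  0 546, 42, 35 543, 48, 33 531, 54, 23 528, 60, 20 542, 67, 33 542, 73, 33 501, 78,  0
208 513, 33,  0 512, 40, -1 540, 48, 22 539, 54, 22 542, 61, 24 541, 67, 23 512, 72,  0 514, 79,  1
210 525, 34,  1 523, 40,  0 552, 49, 24 548, 55, 21 550, 61, 23 549, 67, 22 522, 72,  0 521, 79,  0
212 533, 35,  0 535, 41,  1 558, 49, 21 559, 55, 22 558, 61, 22 559, 67, 23 534, 73,  1 528, 79, -2
214 544, 35,  0 543, 42,  0 569, 49, 23 569, 56, 23 568, 62, 22 570, 68, 24 544, 73,  2 542, 79,  1
216 550, 36, -2 552, 42,  0 573, 50, 18 573, 56, 18 571, 62, 17 569, 68, 16 550, 73,  0 551, 80,  0
218 561, 36,  0 562, 43,  0 571, 49,  8 575, 56, 12 581, 62, 18 573, 68, 11 561, 74,  0 558, 80, -1
220 569, 37, -1 570, 43, -1 585, 50, 12 583, 56, 11 590, 63, 18 583, 68, 11 585, 75, 14 584, 81, 13
```

```bash
python3 -m pendant '[[[5,0,0,0,0,0,0],[6,0,0,0,0,0,0],[6,0,0,0,0,0,0],[6,0,0,0,0,0,0],[6,1,0,0,0,0,0],[6,0.6,0,0,0,0,0],[6,0,0,0,0,0,0],[6,0,0,0,0,0,0]]]'
python3 - <<'E'
from h import *
c=shot('scene');P=cloud(c)
to(.534,.058,-.022,-84.6)
for x0,lab in ((.02,'R'),(.075,'L')):
    m=(P[...,1]>x0)&(P[...,1]<x0+.022)&(P[...,0]>.525)&(P[...,0]<.56)&(P[...,2]>.006)
    vs=np.where(m.any(1))[0]
    for v in vs[-5:]: print(lab,v,P[v][m[v]].mean(0).round(4),m[v].sum())
E
```

```text
time: 16.45
tcp_pos: [0.5333, 0.0581, -0.0127]
eef_rot: [[-0.001, 0.996, 0.09], [0.0, 0.09, -0.996], [-1.0, -0.001, -0.0]]
contact_force: [-0.6, -0.3, -0.1]
gripper_width: 0.681
turn_x -0.3 shift now-axes(cm) [0.96 0.05 0.02] after-turn axes [0.96 0.05 0.02] pos [ 0.5335  0.0581 -0.0124] yaw -84.9 tilt 0.01 F [0.7 0.1 1.2] w 60.4 t 16.5
R 207 [0.5447 0.0239 0.0294] 3
R 208 [0.5447 0.0238 0.0254] 3
R 209 [0.5449 0.0237 0.0215] 3
R 210 [0.5461 0.0237 0.0184] 3
R 211 [0.5464 0.0252 0.0146] 2
L 206 [0.5406 0.0921 0.0323] 3
L 207 [0.5416 0.0921 0.0291] 3
L 208 [0.54   0.0922 0.0236] 3
L 209 [0.5397 0.0922 0.0193] 3
L 210 [0.5419 0.0923 0.0171] 3
```

```bash
python3 -m pendant '[[[6,0.5,0,0,0,0,0],[6,0.3,0,0,0,0,0],[6,0,0,0,0,0,0],[4,0,0,0,0,0,0],[3.2,0,0,0,0,0,0],[2.6,0,0,0,0,0,0],[1.5,0,0,0,0,0,0],[1.5,0,0,0,0,0,0],[1.5,0,0,0,0,0,0],[1,0,0,0,0,0,0],[1,0,0,0,0,0,0]]]'
```

```text
time: 17.6
tcp_pos: [0.5335, 0.0582, -0.0203]
eef_rot: [[0.0, 0.996, 0.09], [0.0, 0.09, -0.996], [-1.0, 0.0, -0.0]]
contact_force: [-0.6, 0.7, 1.1]
gripper_width: 0.273
```

```bash
python3 -m pendant '[[[1,-0.5,0,0,0,0,0],[1,-1,0,0,0,0,0],[1,-2,0,0,0,0,0],[1,-2,0,0,0,0,0],[1,-2,0,0,0,0,0],[1,-1.5,0,0,0,0,0],[1,0,0,0,6,0,0],[1,0,0,0,6,0,0],[1,0,0,0,5.4,0,0],[1,0,0,0,0,0,0]]]'
python3 - <<'E'
from h import *
to(.5396,.2952,.07,-102.3)
E
```

```text
time: 18.6
tcp_pos: [0.5334, 0.0581, 0.0702]
eef_rot: [[0.0, 0.977, -0.213], [-0.0, -0.213, -0.977], [-1.0, 0.0, 0.0]]
contact_force: [0.2, -0.5, -2.7]
gripper_width: 0.266
turn_x 0.0 shift now-axes(cm) [ 2.00e-02 -4.45e+00 -2.33e+01] after-turn axes [ 2.00e-02 -4.45e+00 -2.33e+01] pos [0.5334 0.0581 0.0702] yaw -102.3 tilt 0.02 F [ 0.2 -0.5 -2.7] w 23.4 t 18.6
```

```bash
python3 -m pendant '[[[1,0,-0.25,-1.3,0,0,0],[1,0,-0.5,-2.6,0,0,0],[1,0,-0.5,-2.6,0,0,0],[1,0,-0.5,-2.6,0,0,0],[1,0,-0.5,-2.6,0,0,0],[1,0,-0.5,-2.6,0,0,0],[1,0,-0.5,-2.6,0,0,0],[1,0,-0.5,-2.6,0,0,0],[1,0,-0.5,-2.6,0,0,0],[1,0,-0.2,-1.2,0,0,0],[1,0,0,0,0,0,0],[1,0,0,0,0,0,0]]]'
cat > w.py <<'E'
from h import *
from m import sel
from m2 import *
E
cat > w.py <<'E'
from h import *
from m import T as T0,S as S0
to(.5396,.2952,.07,-102.3)
def fit(P,zlo,zhi,nm):
    a=np.radians(-12.3);u=np.array([np.cos(a),np.sin(a)]);n=np.array([-u[1],u[0]]);c=np.array([.5396,.2952])
    Q=P.reshape(-1,3);Q=Q[np.isfinite(Q[:,0])];s=(Q[:,:2]-c)@u*1e3;l=(Q[:,:2]-c)@n*1e3
    k=(abs(l)<40)&(Q[:,2]>zlo)&(Q[:,2]<zhi)
    r=k&(s>-85)&(s<40)&(abs(l)<25)
    print(nm,'rear s',np.percentile(s[r],[0.5,2]).round(1),'ztop',np.percentile(Q[r,2],[50,90]).round(4))
    for s0,s1 in ((-65,-45),(-45,-25),(12,35)):
        b=r&(s>s0)&(s<s1)
        if b.sum()>3: print('  s',s0,s1,'l',l[b].min().round(1),l[b].max().round(1),'mean',l[b].mean().round(2),'z',np.median(Q[b,2]).round(4),b.sum())
    d=k&(s>60)&(s<125)
    if d.sum(): print('  disc s max',np.percentile(s[d],99).round(1),'l',np.percentile(l[d],[1,99]).round(1),'z',np.median(Q[d,2]).round(4))
E
python3 - <<'E'
from w import *
for n in ['scene','top']:
    c=shot(n,n+'7.png');P=cloud(c);fit(P,.085,.135,n)
    if n=='scene':cv2.imwrite('pics/s7z.png',cv2.resize(c['img'][140:260,270:390,::-1],(600,600),interpolation=2))
# recess edges from start clouds: transitions in local coords
a=np.radians(-12.3);u=np.array([np.cos(a),np.sin(a)]);n=np.array([-u[1],u[0]]);c0=np.array([.5396,.2952])
for nm,P in (('top',T0),('scene',S0)):
    Q=P.reshape(-1,3);Q=Q[np.isfinite(Q[:,0])];s=(Q[:,:2]-c0)@u*1e3;l=(Q[:,:2]-c0)@n*1e3;z=Q[:,2]
    def rng(m,v,lab): 
        lo=m&(z<.0125);hi=m&(z>.0205)
        print(nm,lab,'low',np.percentile(v[lo],[0,1,99,100]).round(1))
    rng((abs(l)<10)&(abs(s)<108),s,'slot s')
    for s0,s1 in((-65,-40),(30,40),):rng((s>s0)&(s<s1)&(abs(l)<35),l,f'slot l {s0}')
    rng((abs(s)<18)&(abs(l)<65),l,'relief l')
    rng((abs(s)<40)&(abs(l)>22)&(abs(l)<50),s,'relief s')
    rng((s>45)&(s<118)&(abs(l)<45),l,'disc l'); rng((s>45)&(s<125)&(abs(l)<45),s,'disc s')
E
```

```text
time: 19.8
tcp_pos: [0.5393, 0.2948, 0.0695]
eef_rot: [[-0.0, 0.977, -0.212], [-0.0, -0.212, -0.977], [-1.0, -0.0, 0.001]]
contact_force: [-0.3, -0.5, -1.6]
gripper_width: 0.271
turn_x 0.1 shift now-axes(cm) [-0.05  0.02 -0.05] after-turn axes [-0.05  0.02 -0.05] pos [0.5393 0.2948 0.0695] yaw -102.2 tilt 0.04 F [-0.3 -0.5 -1.6] w 23.9 t 19.8
scene rear s [-58.8 -55.4] ztop [0.1128 0.1219]
  s -65 -45 l -12.4 9.5 mean -1.75 z 0.113 22
  s -45 -25 l -13.5 10.2 mean -1.95 z 0.1129 31
  s 12 35 l -24.3 23.8 mean -2.96 z 0.1126 52
  disc s max 110.0 l [-31.6  28.1] z 0.103Traceback (most recent call last):
  File "<stdin>", line 3, in <module>
  File "w.py", line 9, in fit
    print(nm,'rear s',np.percentile(s[r],[0.5,2]).round(1),'ztop',np.percentile(Q[r,2],[50,90]).round(4))
                      ~~~~~~~~~~~~~^^^^^^^^^^^^^^
    return _quantile_unchecked(
        a, q, axis, out, overwrite_input, method, keepdims, weights)
    return _ureduce(a,
                    func=_quantile_ureduce_func,
    ...<5 lines>...
                    overwrite_input=overwrite_input,
                    method=method)
    r = func(a, **kwargs)
    result = _quantile(arr,
                       quantiles=q,
    ...<2 lines>...
                       out=out,
                       weights=wgt)
    slices_having_nans = np.isnan(arr[-1, ...])
                                  ~~~^^^^^^^^^
IndexError: index -1 is out of bounds for axis 0 with size 0
```

View pics/s7z.png

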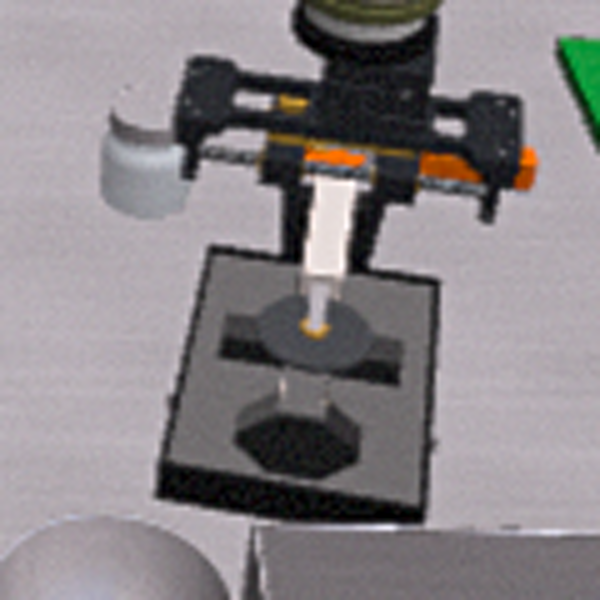

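```bash
python3 - <<'E'
from w import *
a=np.radians(-12.3);u=np.array([np.cos(a),np.sin(a)]);n=np.array([-u[1],u[0]]);c0=np.array([.5396,.2952])
for nm,P in (('top',T0),('scene',S0)):
    Q=P.reshape(-1,3);Q=Q[np.isfinite(Q[:,0])];s=(Q[:,:2]-c0)@u*1e3;l=(Q[:,:2]-c0)@n*1e3;z=Q[:,2]
    def rng(m,v,lab):
        # bounds of recess: hi (insert-level) points' nearest to centre each side
        lo=m&(z<.0165);hi=m&(z>.0195)&(z<.0275);mid=np.median(v[lo])
        print(nm,lab,'low',np.percentile(v[lo],[1,99]).round(1),'hi inner',np.percentile(v[hi&(v<mid)],[98]).round(1),np.percentile(v[hi&(v>mid)],[2]).round(1))
    for s0,s1 in((-65,-45),(-45,-26),(26,38)):rng((s>s0)&(s<s1)&(abs(l)<35),l,f'slot l {s0}')
    rng((abs(s)<18)&(abs(l)<70),l,'relief l')
    rng((abs(s)<45)&(abs(l)>22)&(abs(l)<50),s,'relief s')
    rng((s>70)&(s<90)&(abs(l)<60),l,'disc l'); rng((s>-90)&(s<128)&(abs(l)<10),s,'slot+disc s')
E
```

```text
turn_x 0.0 shift now-axes(cm) [-0.04 -0.01 -0.09] after-turn axes [-0.04 -0.01 -0.09] pos [0.5395 0.2943 0.0696] yaw -102.3 tilt 0.02 F [-0.  -0.  -1.7] w 23.7 t 19.9
top slot l -65 low [-10.8  22.8] hi inner [-16.2] [14.4]
top slot l -45 low [-11.8  14.2] hi inner [-16.2] [12.7]
top slot l 26 low [-11.6  12.8] hi inner [-14.9] [13.8]
top relief l low [-50.6  55.1] hi inner [-55.7] [54.1]
top relief s low [-22.1  22.6] hi inner [-24.] [22.8]
top disc l low [-31.7  36. ] hi inner [-37.1] [35.6]
top slot+disc s low [-87.9 115.5] hi inner [-74.2] [115.7]
scene slot l -65 low [-12.3  10.3] hi inner [-16.6] [14.3]
scene slot l -45 low [-34.2  33.5] hi inner [-14.7] [14.6]
scene slot l 26 low [-34.   34.4] hi inner [-17.6] [13.7]
scene relief l low [-55.1  67.3] hi inner [-56.2] [54.3]
scene relief s low [-28.   44.8] hi inner [-22.] [21.7]
scene disc l low [-57.7  57.8] hi inner [-37.6] [36.]
scene slot+disc s low [-76.5 127.1] hi inner [-70.9] [114.1]
```

```bash
python3 -m pendant '[[[1,1,0,0,0,0,0],[1,1.5,0,0,0,0,0],[1,1.5,0,0,0,0,0],[1,1,0,0,0,0,0],[1,0.5,0,0,0,0,0],[1,0.4,0,0,0,0,0],[1,0,0,0,0,0,0],[1,0,0,0,0,0,0]]]'
python3 - <<'E'
from w import *
c=shot('scene','scene8.png');fit(cloud(c),.027,.07,'scene')
E
```

```text
time: 20.7
tcp_pos: [0.5397, 0.2954, 0.011]
eef_rot: [[0.001, 0.977, -0.212], [0.0, -0.212, -0.977], [-1.0, 0.001, -0.0]]
contact_force: [-0.1, -0.7, -1.8]
gripper_width: 0.268
turn_x 0.1 shift now-axes(cm) [-5.9   0.    0.02] after-turn axes [-5.9  -0.    0.02] pos [0.5397 0.2954 0.011 ] yaw -102.2 tilt 0.04 F [-0.1 -0.7 -1.8] w 23.6 t 20.7
scene rear s [-80.5 -65.4] ztop [0.0543 0.0591]
  s -65 -45 l -10.5 8.2 mean -0.31 z 0.0552 8
  s -45 -25 l -12.6 9.7 mean -1.2 z 0.0543 33
  s 12 35 l -23.8 22.5 mean -0.82 z 0.0544 55
  disc s max 117.8 l [-30.6  29.5] z 0.0447
```

```bash
python3 -m pendant '[[[1,0.3,0,0,0,0,0],[1,0.3,0,0,0,0,0],[1,0.2,0,0,0,0,0],[1,0,0,0,0,0,0]]]'; python3 -m pendant '[[[1,0.2,0,0,0,0,0],[1,0.2,0,0,0,0,0],[1,0,0,0,0,0,0]]]'
```

```text
time: 21.15
tcp_pos: [0.5392, 0.2952, 0.0022]
eef_rot: [[-0.001, 0.977, -0.212], [-0.0, -0.212, -0.977], [-1.0, -0.001, 0.0]]
contact_force: [-0.2, -0.2, -1.8]
gripper_width: 0.269
time: 21.45
tcp_pos: [0.5392, 0.2952, -0.0017]
eef_rot: [[-0.0, 0.977, -0.212], [-0.0, -0.212, -0.977], [-1.0, -0.0, 0.0]]
contact_force: [0.8, 0.3, -2.1]
gripper_width: 0.266
```

```bash
python3 -m pendant '[[[1,0.2,0,0,0,0,0],[1,0.1,0,0,0,0,0],[1,0,0,0,0,0,0]]]'; python3 -m pendant '[[[1,0.2,0,0,0,0,0],[1,0.1,0,0,0,0,0],[1,0,0,0,0,0,0]]]'
```

```text
time: 21.75
tcp_pos: [0.5393, 0.2953, -0.0046]
eef_rot: [[-0.0, 0.977, -0.212], [-0.0, -0.212, -0.977], [-1.0, -0.0, 0.0]]
contact_force: [0.2, -0.3, -1.9]
gripper_width: 0.27
time: 22.05
tcp_pos: [0.5399, 0.2955, -0.0067]
eef_rot: [[0.001, 0.977, -0.212], [0.0, -0.212, -0.977], [-1.0, 0.001, -0.001]]
contact_force: [-0.3, -0.6, 4.6]
gripper_width: 0.269
```

```bash
python3 -m pendant '[[[1,0.15,0,0,0,0,0],[1,0.1,0,0,0,0,0],[1,0,0,0,0,0,0]]]'; python3 -m pendant '[[[1,0.15,0,0,0,0,0],[1,0,0,0,0,0,0],[1,0,0,0,0,0,0]]]'
```

```text
time: 22.35
tcp_pos: [0.5396, 0.2952, -0.01]
eef_rot: [[0.001, 0.977, -0.212], [0.0, -0.212, -0.977], [-1.0, 0.0, -0.0]]
contact_force: [1.2, 0.0, 1.3]
gripper_width: 0.271
time: 22.65
tcp_pos: [0.5394, 0.2952, -0.0116]
eef_rot: [[-0.0, 0.977, -0.212], [-0.0, -0.212, -0.977], [-1.0, -0.0, 0.0]]
contact_force: [2.2, -0.6, -0.3]
gripper_width: 0.268
```

```bash
python3 -m pendant '[[[1,0.1,0,0,0,0,0],[1,0,0,0,0,0,0]]]'; python3 -m pendant '[[[1,0.1,0,0,0,0,0],[1,0,0,0,0,0,0]]]'
```

```text
time: 22.85
tcp_pos: [0.5394, 0.2953, -0.0123]
eef_rot: [[0.0, 0.977, -0.212], [0.0, -0.212, -0.977], [-1.0, 0.0, -0.0]]
contact_force: [0.3, 0.4, 1.9]
gripper_width: 0.267
time: 23.05
tcp_pos: [0.5394, 0.2953, -0.0123]
eef_rot: [[0.0, 0.977, -0.212], [-0.0, -0.212, -0.977], [-1.0, 0.0, 0.0]]
contact_force: [-3.5, -2.1, 11.2]
gripper_width: 0.268
```

```bash
python3 -m pendant '[[[1,0.05,0,0,0,0,0],[2.8,0,0,0,0,0,0],[3.5,0,0,0,0,0,0],[4,0,0,0,0,0,0],[4,0,0,0,0,0,0],[4,-1,0,0,0,0,0],[4,-2,0,0,0,0,0],[4,-3,0,0,0,0,0],[4,-4,0,0,0,0,0],[4,-4,0,0,0,0,0],[4,0,0,0,0,0,0]]]'
python3 -m pendant '[[[4,-4,0,0,0,0,0],[4,-4,2,4,0,0,0],[4,0,-3,4,0,0,0],[4,0,-3,4,0,0,0],[4,0,-3,4,0,0,0],[4,0,-3,4,0,0,0],[4,0,0,0,0,0,0],[4,0,0,0,0,0,0]]]'
python3 - <<'E'
from w import *
from m import sel,rect
for n in ['scene','top']:
    c=shot(n,n+'9.png');P=cloud(c);fit(P,.0275,.06,n)
    a=np.radians(-12.3);p=P[sel(P,.59,.66,.25,.31,.01,.03)]
    for k,b in dict(mallet=(.55,.67,-.2,-.08,.157,.19),tamper=(.38,.54,-.285,-.17,.135,.2)).items():
        q=P[sel(P,*b)];print(k,len(q),rect(q) if len(q)>4 else '',np.median(q[:,2]).round(4))
    for t in ['jar_mid','mill_mid','bowl_mid','spoon']:
        r=arm.find_in(t,n)
        if r: print(t,np.round(r[0]['uv']),round(r[0]['conf'],2))
E
```

```text
time: 24.15
tcp_pos: [0.5418, 0.2962, 0.1326]
eef_rot: [[0.01, 0.977, -0.212], [0.003, -0.212, -0.977], [-1.0, 0.009, -0.005]]
contact_force: [0.9, 0.0, 0.1]
gripper_width: 0.455
time: 24.95
tcp_pos: [0.3974, 0.128, 0.1999]
eef_rot: [[0.001, 0.977, -0.213], [0.0, -0.213, -0.977], [-1.0, 0.001, -0.0]]
contact_force: [0.0, 0.3, 0.7]
gripper_width: 0.454
turn_x -0.0 shift now-axes(cm) [ 13.01  10.31 -19.36] after-turn axes [ 12.99  10.33 -19.37] pos [0.3974 0.128  0.1999] yaw -102.3 tilt 0.08 F [0.  0.3 0.7] w 40.0 t 24.95
scene rear s [-84.  -75.4] ztop [0.0312 0.033 ]
  s -65 -45 l -11.7 10.8 mean -0.53 z 0.0312 28
  s -45 -25 l -12.8 9.4 mean -1.35 z 0.0315 29
  s 12 35 l -12.6 10.4 mean -1.4 z 0.0314 37
  disc s max 76.5 l [0.1 1.3] z 0.0283
mallet 338 [array([ 610. , -138.1]), array([39.5, 76.7]), 56.4] 0.1722
tamper 192 [array([ 469.3, -232. ]), array([55.2, 54.2]), 56.4] 0.1464
jar_mid [297. 167.] 0.75
mill_mid [217. 245.] 0.81
bowl_mid [288. 261.] 0.78
spoon [210. 189.] 0.55
top rear s [-84.2 -71. ] ztop [0.0313 0.0344]
  s -65 -45 l -24.5 13.6 mean -1.59 z 0.031 56
  s -45 -25 l -13.8 11.0 mean -1.56 z 0.0313 52
  s 12 35 l -13.2 15.4 mean -1.17 z 0.0316 63
  disc s max 124.7 l [-37.1  33.6] z 0.0286
mallet 386 [array([ 608.8, -137.5]), array([36. , 78.4]), 54.9] 0.1741
tamper 347 [array([ 468.4, -232.1]), array([54.1, 54.4]), 24.6] 0.1479
jar_mid [309. 180.] 0.69
mill_mid [171. 193.] 0.64
bowl_mid [218. 123.] 0.88
spoon [300. 232.] 0.62
```

View pics/scene9.png

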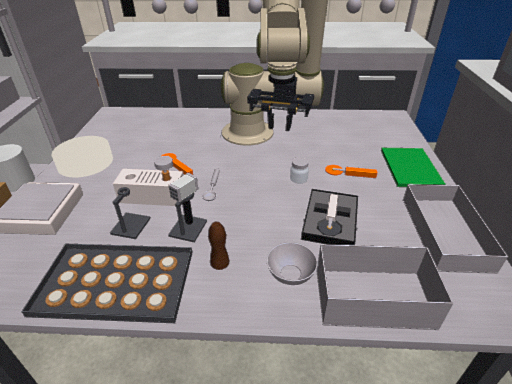

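```bash
python3 -c "
from station import arm
print(arm.finish_job())"
```

```text
the job is handed in; nothing more can be done
None
```

The mallet hangs in the wider ring stand and the pastry wheel is pressed home in the tool case. I handed the job in at about 25 s of the 66 s allowed.

- **Mallet:** it went handle-first through the ring. In the last check its head top was at 172–174 mm in both cameras, which matches the head resting on the ring, since the ring is 130 mm up and the head 44 mm tall.
- **Pastry wheel:** I used the white one and went past the pads until it bottomed at about 11 N. Its handle top then read 31.3–31.6 mm in both views and was level front to back. That is 8 mm above what the same cameras read with it on the table, which is fully home.
- **Other things:** the tamper read within about 1 mm of its start. The jar, mill, bowl and spoon looked unmoved in the scene camera. The top camera's finds for the jar and mill were nowhere near them, probably on the arm, so I ignored those.

**Missed grasp:** the first try at the wheel closed on air just above the handle. The fingertips end about 26 mm short of the reported TCP. I opened, went lower and gripped it properly, and the wheel did not move in between.

The highest force I read was about 12 N, taken at the end of each move.

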